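Lower the ratcheted hold-down arm over the vials

TASK

Bring the hold-down arm down over the vials in the stand: with the fingertips press the pawl's thumb paddle down until the ratchet is free, then, still pressing the paddle, push the arm down past its teeth until it is fully down, and let go so that the pawl clicks into the bottom notch. Only press and push: do not lift the arm or pick anything up, and leave the vials and the other things where they stand.

Things in the scene. Friction and masses are not known exactly. Their poses are not given: they have to be found in the camera images.
- press: vial stand, fixed: base slab 225 (x) x 116 (y) x 8 mm, white block of three vial holes in a row along y at 75 mm towards its -x, dark column with fixed toothed sector (radius 49 mm about the hinge, 10 mm thick) at its +x end. Origin at the underside near the slab's middle, z up; its -x end faces roughly towards the robot, the column away. Top of the sector at 140 mm, of the raised arm below 200 mm
- hinge (a point): the arm's hinge axis, 85 mm along the stand's +x from its origin and 90 mm above the surface; the axis lies along the stand's y
- holddown (a joint): hold-down arm's angle above level, rad: 0 = fully down on its stop, cross-bar 4 mm above the caps; starts at 0.33 to 0.58. A bar 30 mm wide from the hinge along the stand's -x; cross-bar 104 mm wide at 160 mm from the hinge. Stiff hinge: stays where left, does not fall; pawl free, some 10 to 17 N on the paddle push it down. Pawl in: the teeth (0.16 rad apart) stop it going down
- pawl (a joint): how far the pawl is pressed, relative to the arm, rad: 0 = fully in (tooth gap or bottom notch), above about 0.2 = clear of all teeth, 0.32 = stop, paddle down on the arm. A spring (2 to 5 N at the paddle) returns it. Unpressed it may rest on a tooth's flank at up to 0.2. With the arm down (within about 0.03 rad) it springs back into the bottom notch, to about 0
- paddle (a point): centre of the upper face of the pawl's steel thumb paddle, above the arm: 58 mm along it, 30 mm across, low ridge at its outer end. Not pressed: 115.5 mm from the hinge along the arm, 39.5 mm above its centre line (through the hinge); at its stop 124 mm along, 18 mm above. Tilts with the arm, outer end up; swings outward as the arm sinks. Its x points along the arm to the hinge, z off the face
- bar_top (a point): middle of the upper face of the arm's cross-bar, 160 mm from the hinge along the arm
- vial_06_mid (a point): clear counting vial with white cap, 27 mm diameter x 61 mm, at its centre half-way up; stands loose in the stand's hole towards its -y, caps' tops 76 mm above the surface
- vial_12_mid (a point): the same vial in the middle hole
- vial_13_mid (a point): the same vial in the hole towards the stand's +y
- forceps: steel forceps lying beside the stand on its +y side, 125 mm long, 12 x 8 mm; origin under the middle; leave alone
- cap_1: spare white vial cap, 26 mm diameter x 14 mm, lying on the stand's slab between vials and column, on its -y side; origin under the middle; leave alone
- std_bottle: small white reagent bottle, 45 mm diameter x 90 mm, to the right of the stand, at the near edge of the next cabinet; origin under the middle; leave alone
- buffer_bottle: reagent bottle, 57 mm diameter x 123 mm, to the right on the next cabinet; leave alone
- acid_bottle: reagent bottle, 55 mm diameter x 113 mm, farther to the right; leave alone
- timer: bench timer, 72 x 64 x 18 mm, to the right on the next cabinet; leave alone
- calculator: pocket calculator, 118 x 70 x 13 mm, to the right on the next cabinet; leave alone

How it is judged:
On the way, in this order (a step that is already met when the one before it is completed fails the run):
1. the paddle is pressed by the fingers and the pawl is clear of the teeth while the arm is still up (value of joint each of pawl, holddown above 0.15 rad and contact force between the fingers and pawl above 1.5 N), for 0.02 s.
2. the arm is pushed fully down (value of joint holddown below 0.04 rad), for 0.1 s.
At the end, for the whole second after the job is handed in: the arm is down (within 0.05 rad of its stop), the pawl has sprung back into the bottom notch (pressed less than 0.1 rad) and the three vials stand upright in their holes (within 0.12 rad) (value of joint holddown below 0.05 rad and value of joint pawl below 0.1 rad and angle between each of vial_06_mid, vial_12_mid, vial_13_mid's own z axis and vertical below 0.12 rad); the robot touches nothing.
It fails at once if the arm is lifted by the fingers (value of joint holddown above 0.65 rad or (velocity of joint holddown above 0.5 rad/s and contact force between the fingers and press above 1 N)).
It fails at once if a vial is lifted or moved more than 15 mm (distance of any of vial_06_mid, vial_12_mid, vial_13_mid from where it was at the start of the episode above 0.015 m).
It fails at once if another thing is picked up or moved more than 20 mm (distance of any of forceps, cap_1, std_bottle, buffer_bottle, acid_bottle, timer, calculator from where it was at the start of the episode above 0.02 m).
It also fails if it takes over 32 s, if anything falls off the work surface, if the arm or the gripper's body presses on something with over 40 N, if the wrist force passes 120 N, or if a joint passes its speed limit or range.

ROBOT

A 6-joint arm with a two-finger parallel gripper is mounted at the origin on a cart in front of the work surface, level with it; the furniture and walls round the work are solid. World frame = base frame: x ahead of the robot, y to its left, z up, the work surface at z = 0. Lengths are in m, angles in rad, forces in N, time in s.
With the tool pointing down it reaches from about 0.325 to 1 m from the base axis. Payload 5.1 kg.
Tool frame: the origin (TCP) lies at the very end of the fingers, on their centre line; the grasp point (between the pads) lies env.grip_depth behind it (env.grip_depth is the distance from the TCP to the grasp point, in m); z points along the fingers, y is the line along which they close (so a half turn about z gives the same grasp; the last joint's range is limited). The gripper opens to 85 mm and grips with 20 to 120 N. Pads are 22 mm wide; open, the fingers measure 114 mm over their backs; the gripper's body (76 mm by 85 mm) begins 54 mm behind the grasp point. The pads swing forward as they close: fully open they stand 13 mm farther back than shut.
Start: joints at [1.244, 0.124, 1.65, -0, 1.367, -0.083], TCP at [0.157, 0.631, 0.231] pointing down, gripper open.
Joint ranges: [-2.61, 2.61], [-1.02, 2.33], [0.03, 2.71], [-1.35, 4.49], [0.32, 2.68], [-2.91, 2.91]. Speed limits (rad/s): [2.57, 2.57, 3.14, 3.14, 3.14, 3.14].

INTERFACE

Orientations are given as a rotation vector (axis times angle).
In Python, from bench import status, vision, ticket, env gives the robot as it stands.
- The arm moves only by the tool servo_tool, never from a script. Its argument "increments" is one flat list of numbers, 6 for each row, row after row: the shift along the tool's x, y, z as a fraction of full scale, then the turn, a rotation vector about the tool's x, y, z as a fraction of full scale. In form: [x, y, z, ax, ay, az, x, y, z, ax, ay, az, ...]. A call has exactly 5 rows; each row is the pose to reach, as a shift and turn from the pose commanded when the call began, along the tool's axes at that moment, turning the shorter way round; what a row does not reach only later rows make up. Full scale, the value 1, is 25 cm for a shift and pi rad for a turn. A row lasts 1/10 s, in which the tool goes at most 50 mm and 8.59 degrees, less where a joint would pass 70% of its speed; a pose out of reach is approached as far as the arm can. A call with a number of a shift or a turn outside -1 to 1 is refused whole. A call with a gripper value outside its range is refused whole. "jaw" is the finger opening in mm, from 0 to 85.4, set as the call begins (left out, the last holds). The fingers move at their own pace and stop on an object; the grip force is fixed at half the most. Time passes only in rows, so rows that repeat a pose let the fingers close, or fill a call up. It gives the time, the measured TCP pose, the force, the opening and the grip force at its end, in the units of the state.
- status.read_state(): the state, without advancing time (a new reading comes with each control period).
- vision.capture(name): name is "scene" or "top"; returns the picture (384x512x3 uint8, red, green, blue); there is no depth.
- vision.calibration(name): a dict with "K" (3x3 intrinsics, pixels), "distortion" ([k1, k2, p1, p2, k3] as OpenCV has them; the pictures are not rectified), "rvec" (rotation vector, rad) and "tvec" (3), from world to camera coordinates, as OpenCV has them. Camera axes: x right, y down, z forward; pixel columns grow to the right and rows downward; lengths in m; the calibration is good to about 2 mm. A picture is of the moment at which its call begins. calibration takes no time and is no camera call.
- ticket.finish_job(): hands the job in; it is judged then, once.
The state is a dict: "t": time; "q": joint angles; "dq": joint speeds; "joint_efforts": joint torques, N m; "position": TCP position; "tool_rot": TCP orientation; "ft_force": force on the tool from outside, world axes, zero at the start; "ft_torque": the same for the moment, N m; "gripper_width": finger opening in m; "finger_force": force on a finger pad.
Only numpy, scipy, OpenCV 4.12 (cv2) and the standard library are available. Lean on these libraries where they do the work, as an engineer would, in place of code of your own. Each camera call takes 0.05 s, during which the arm holds its last target. There are 200 camera calls.

## Working session

There is one attempt and no reset: what is moved stays moved. The work goes in short steps, Python scripts to look and compute and a tool call to move; the robot and the scene stay as the last step left them, time stands still between calls to the robot, and variables do not carry over. Pictures are saved under pics/ and viewed, at most 10 in all, crops included, and the job is handed in when it is done.

Besides the shell and the picture viewer there is one more tool, called after "Call:" in YAML: its name, and indented under it one key for each argument. servo_tool: Moves the arm, as the interface text tells. Its arguments: {"type":"object","properties":{"increments":{"type":"array"},"jaw":{"type":"number"}},"required":["increments"]}

```bash
mkdir -p pics; python3 - <<'E'
from bench import status,vision,env
import cv2,numpy as np
for n in("scene","top"):
    im=vision.capture(n);np.save(f"pics/{n}0.npy",im)
    cv2.imwrite(f"pics/{n}0.png",cv2.resize(im[:,:,::-1],(800,600),interpolation=cv2.INTER_CUBIC))
    c=vision.calibration(n);print(n,c);R=cv2.Rodrigues(np.array(c["rvec"]))[0];print(-R.T@np.array(c["tvec"]).ravel())
print(status.read_state(),env.grip_depth)
E
```

```text
scene {'K': array([[448.55243203,   0.        , 257.91320849],
       [  0.        , 448.55243203, 185.96415906],
       [  0.        ,   0.        ,   1.        ]]), 'distortion': array([-0.04439625,  0.        ,  0.        ,  0.        ,  0.        ]), 'rvec': array([ 2.26051482, -0.59878872,  0.26185847]), 'tvec': array([-0.44680462,  0.22823273,  1.14552606])}
[ 0.04960406 -0.81104438  0.95063187]
top {'K': array([[395.80541442,   0.        , 256.27103272],
       [  0.        , 395.80541442, 199.69381404],
       [  0.        ,   0.        ,   1.        ]]), 'distortion': array([-0.00815832,  0.        ,  0.        ,  0.        ,  0.        ]), 'rvec': array([ 2.12002876, -2.10948233,  0.16928692]), 'tvec': array([-0.01439606,  0.5206129 ,  1.03751954])}
[ 0.32309499 -0.0376783   1.11439751]
{'t': 0.1, 'q': array([ 1.24438931e+00,  1.24437741e-01,  1.65152865e+00, -6.99412642e-06,
        1.36751391e+00, -8.25745470e-02]), 'dq': array([-6.42599623e-04, -6.38271919e-05, -5.24542332e-03,  1.08000672e-03,
        1.00010923e-03, -1.45298173e-03]), 'joint_efforts': array([ 2.19567733e-04, -4.24925530e+01, -3.66655862e+01, -1.56778628e-04,
        3.89299064e-03,  1.18362783e-05]), 'position': array([0.15676187, 0.63024538, 0.23018254]), 'tool_rot': array([-3.82014858e-01, -3.11789904e+00,  2.90516135e-03]), 'ft_force': array([-0.80375795,  0.2234796 ,  0.04848348]), 'ft_torque': array([ 0.01836642,  0.02143192, -0.00126775]), 'finger_force': 0.0, 'gripper_width': 0.08524113617614065} 0.0187
```

View pics/scene0.png

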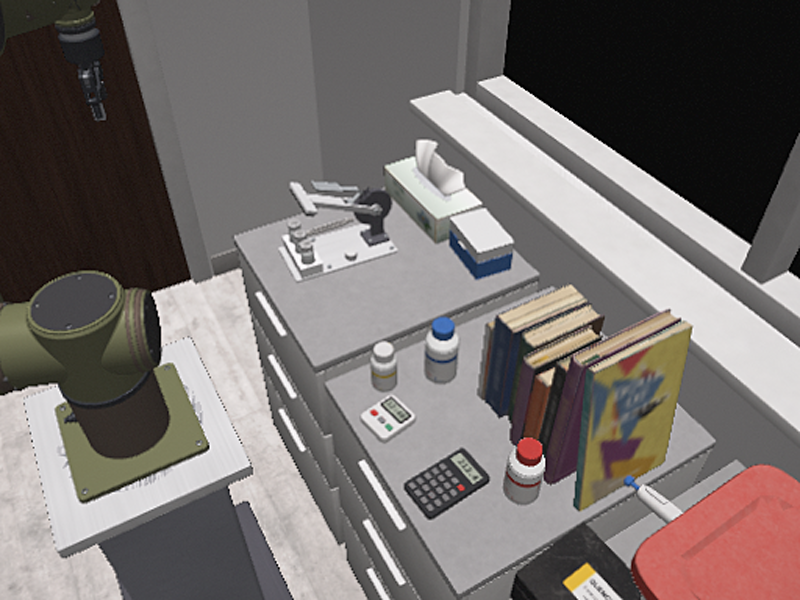

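View pics/top0.png

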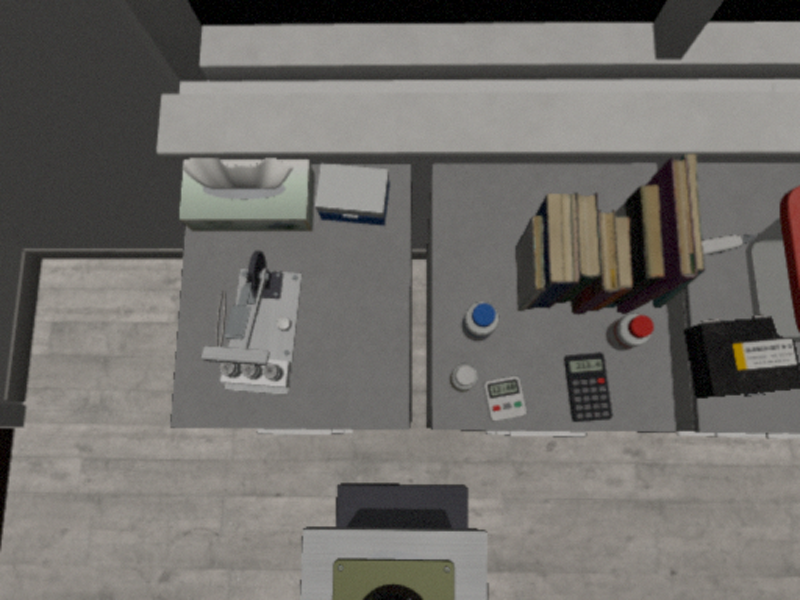

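The stand is at about (265,330) in the top view and (340,230) in the scene view, with the arm raised and the paddle above it. I'll zoom in on both.

```bash
python3 - <<'E'
import cv2,numpy as np
a=np.load("pics/scene0.npy")[105:185,170:270,::-1];b=np.load("pics/top0.npy")[155:255,120:200,::-1]
cv2.imwrite("pics/sc.png",cv2.resize(a,None,fx=7,fy=7,interpolation=cv2.INTER_CUBIC))
cv2.imwrite("pics/tc.png",cv2.resize(b,None,fx=6,fy=6,interpolation=cv2.INTER_CUBIC))
E
```

```text
(no output)
```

View pics/sc.png

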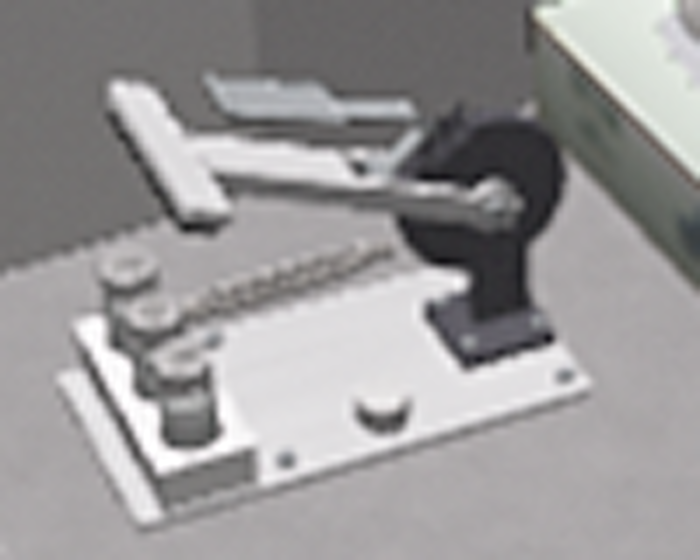

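View pics/tc.png

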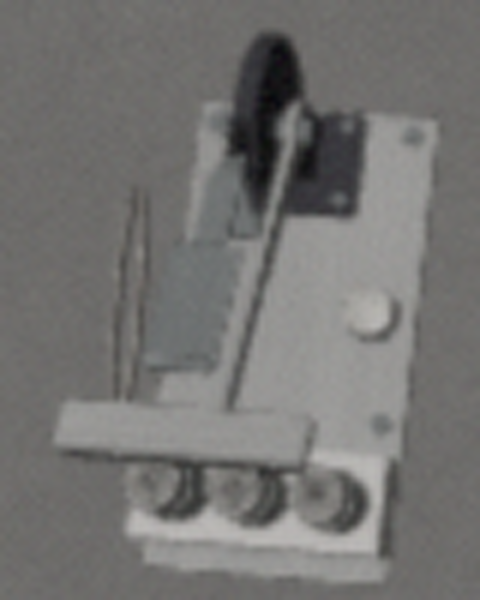

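The paddle sits over the arm, centred at about (272,99) in the scene crop and (197,305) in the top crop. The slab corners are clear. I'll solve the stand pose and arm angle from these pixels.

```bash
cat > h.py <<'E'
import cv2,numpy as np
from bench import vision
C={n:vision.calibration(n) for n in("scene","top")}
def ray(n,p):
    c=C[n];u=cv2.undistortPoints(np.array([[p]],float),c["K"],c["distortion"])[0,0]
    R=cv2.Rodrigues(c["rvec"])[0];return -R.T@c["tvec"],R.T@np.array([*u,1])
def plane(n,p,z):
    o,d=ray(n,p);return o+d*(z-o[2])/d[2]
def tri(ps,pt):
    A=[];b=[]
    for n,p in(("scene",ps),("top",pt)):
        o,d=ray(n,p);d/=np.linalg.norm(d);P=np.eye(3)-np.outer(d,d);A.append(P);b.append(P@o)
    A=np.vstack(A);b=np.hstack(b);x,r,*_=np.linalg.lstsq(A,b,rcond=None);return x,np.sqrt(r)
S=lambda x,y:(170+(x+.5)/7-.5,105+(y+.5)/7-.5)
T=lambda x,y:(120+(x+.5)/6-.5,155+(y+.5)/6-.5)
E
python3 - <<'E'
from h import *
np.set_printoptions(precision=4,suppress=True)
loc=np.array([[112.5,-58],[-112.5,-58],[-112.5,58],[112.5,58]])/1e3
w=[plane("top",T(*p),.008)[:2] for p in((437,120),(383,580),(145,555),(203,103))]
w2=[plane("scene",S(*p),.008)[:2] for p in((590,385),(145,525),(65,375))]
print(np.array(w),np.array(w2))
A=np.vstack([w,w2]);L=np.vstack([loc,loc[:3]])
a=A-A.mean(0);l=L-L.mean(0)
th=np.arctan2((l[:,0]*a[:,1]-l[:,1]*a[:,0]).sum(),(l*a).sum())
R=np.array([[np.cos(th),-np.sin(th)],[np.sin(th),np.cos(th)]]);o=A.mean(0)-R@L.mean(0)
print("yaw",th,"origin",o,"res mm",1e3*(A-(L@R.T+o)))
for nm,s,t in(("paddle",(272,99),(197,305)),("outL",(208,75),(148,362)),("outR",(232,117),(215,370)),("barEnd+y",(108,88),(65,405)),("bar-y",(230,205),(315,418))):
    x,r=tri(S(*s),T(*t));p=R.T@(x[:2]-o)*1e3;print(nm,x,r,"local",p,x[2]*1e3,"from hinge",85-p[0],x[2]*1e3-90,"ang",np.arctan2(x[2]-.09,.085-p[0]/1e3),"dist",np.hypot(85-p[0],x[2]*1e3-90))
E
```

```text
[[0.6013 0.1742]
 [0.3812 0.1914]
 [0.3921 0.3036]
 [0.6096 0.2882]] [[0.6009 0.1782]
 [0.3805 0.1914]
 [0.3897 0.3068]]
yaw -0.0745735088862293 origin [0.496  0.2405] res mm [[-2.5423 -0.036 ]
 [ 1.7363  0.3792]
 [ 3.979  -3.1014]
 [-2.8506 -1.7376]
 [-2.9686  3.9652]
 [ 1.0861  0.3861]
 [ 1.5602  0.1445]]
paddle [0.4802 0.2374 0.1753] [0.003] local [-15.4491  -4.2096] 175.25869166203415 from hinge 100.44913822912825 85.25869166203415 ang 0.7037823102225025 dist 131.7538381789932
outL [0.4564 0.252  0.1868] [0.0012] local [-40.2834   8.561 ] 186.8065777152694 from hinge 125.28336456954317 96.80657771526941 ang 0.6578721379313834 dist 158.3269873609915
outR [0.4548 0.2264 0.181 ] [0.0003] local [-40.0198 -17.0666] 181.0193429337238 from hinge 125.01983297196783 91.0193429337238 ang 0.6292974378773938 dist 154.64307105210227
barEnd+y [0.4343 0.2948 0.1634] [0.0127] local [-65.5431  49.5991] 163.37575529355348 from hinge 150.54311180466098 73.37575529355348 ang 0.45352249120209326 dist 167.47307239293755
bar-y [0.4367 0.1894 0.1654] [0.0016] local [-55.339  -55.3216] 165.41799442734438 from hinge 140.33897334130396 75.41799442734438 ang 0.493117129446522 dist 159.32012215013575
```

```bash
cat >> h.py <<'E'
from scipy.spatial.transform import Rotation as Ro
from bench import status
YAW=-.0746;O=np.array([.496,.2405])
def goal(p,phi):  # world TCP, tilt -> one row of fractions
    s=status.read_state();R0=Ro.from_rotvec(s["tool_rot"])
    Rz=Ro.from_euler("z",YAW);B=Ro.from_matrix(np.array([[-1,0,0],[0,1,0],[0,0,-1]]))
    Rg=Rz*Ro.from_euler("y",phi)*B
    sh=R0.inv().apply(np.array(p)-s["position"])/.25;rv=(R0.inv()*Rg).as_rotvec()/np.pi
    return np.round(np.r_[sh,rv],3).tolist()
def st():
    s=status.read_state();print(s["t"],s["position"].round(4),s["ft_force"].round(1),s["q"].round(2),s["gripper_width"].round(3))
E
python3 -c "
from h import *
print(goal([.3,.42,.28],.2));print(goal([.47,.24,.26],.45))"
```

```text
[-0.759, -0.678, -0.198, 0.005, 0.063, -0.054]
[-1.593, -1.213, -0.117, 0.012, 0.143, -0.053]
```

Call:
servo_tool:
  increments: [-0.15,-0.135,-0.1,0.001,0.015,-0.015,-0.3,-0.27,-0.2,0.002,0.03,-0.03,-0.45,-0.4,-0.2,0.003,0.045,-0.04,-0.6,-0.54,-0.2,0.005,0.06,-0.054,-0.76,-0.68,-0.2,0.005,0.063,-0.054]
  jaw: 0

```text
t: 0.6
position: [0.2926, 0.4309, 0.2811]
tool_rot: [-0.108, -2.941, -0.013]
ft_force: [1.5, 1.0, 0.3]
gripper_width: 0.0123
finger_force: 0.0
```

```bash
python3 -c "
from h import *
st();print(goal([.47,.24,.26],.45))"
```

```text
Traceback (most recent call last):
  File "h.py", line 26, in st
    s=status.read_state();print(s["t"],s["position"].round(4),s["ft_force"].round(1),s["q"].round(2),s["gripper_width"].round(3))
                                                                                                     ^^^^^^^^^^^^^^^^^^^^^^^^
AttributeError: 'float' object has no attribute 'round'
```

```bash
sed -i 's/,s\["gripper_width"\].round(3)//' h.py; python3 -c "
from h import *
st();print(goal([.47,.24,.26],.45))"
```

```text
0.6 [0.2926 0.4309 0.2811] [1.5 1.  0.3] [ 0.79 -0.12  1.82  0.15  1.57 -0.72]
[-0.765, -0.709, -0.069, 0.0, 0.08, 0.001]
```

Call:
servo_tool:
  increments: [-0.16,-0.15,-0.015,0,0.02,0,-0.32,-0.3,-0.03,0,0.04,0,-0.48,-0.44,-0.045,0,0.06,0,-0.73,-0.66,-0.065,0,0.08,0,-0.73,-0.66,-0.065,0,0.08,0]

```text
t: 1.1
position: [0.4625, 0.2523, 0.2593]
tool_rot: [-0.102, -2.687, -0.024]
ft_force: [0.5, 1.1, -0.5]
gripper_width: 0.0
finger_force: 0.0
```

Call:
servo_tool:
  increments: [0,0,0,0,0,0,0,0,0,0,0,0,0,0,0,0,0,0,0,0,0,0,0,0,0,0,0,0,0,0]

```text
t: 1.6
position: [0.4601, 0.2557, 0.2614]
tool_rot: [-0.096, -2.691, -0.024]
ft_force: [0.3, 0.7, 0.1]
gripper_width: 0.0
finger_force: 0.0
```

```bash
python3 - <<'E'
from h import *
st();print(goal([.475,.24,.20],.45))
a=vision.capture("scene");b=vision.capture("top")
np.save("pics/s1.npy",a);np.save("pics/t1.npy",b)
a=cv2.resize(a[75:175,170:270,::-1],(400,400),interpolation=2);b=cv2.resize(b[155:255,110:210,::-1],(400,400),interpolation=2)
cv2.imwrite("pics/v1.png",np.hstack([a,b]))
E
```

```text
1.6 [0.4601 0.2557 0.2614] [0.3 0.7 0.1] [ 0.32  0.08  1.69  0.17  1.78 -1.18]
[-0.164, -0.059, 0.194, 0.0, 0.0, 0.001]
```

View pics/v1.png

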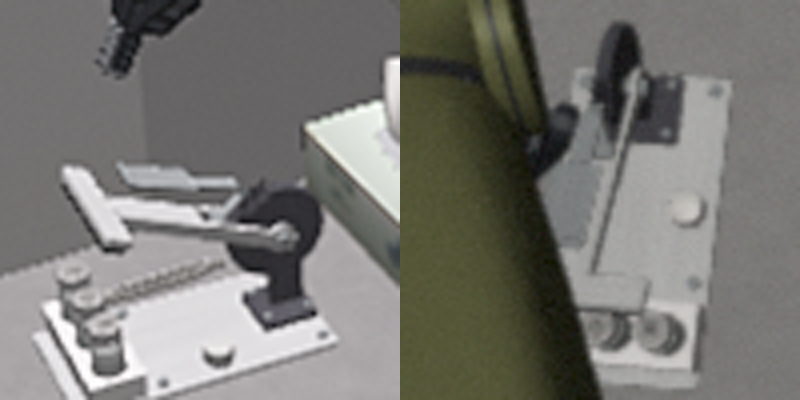

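The scene view shows the closed fingers (112,75) tilted and high above the paddle (180,178), with the way clear. Next I move in just above it.

Call:
servo_tool:
  increments: [-0.06,-0.03,0.06,0,0,0,-0.11,-0.065,0.12,0,0,0,-0.164,-0.065,0.194,0,0,0,-0.164,-0.065,0.194,0,0,0,-0.164,-0.065,0.194,0,0,0]

```text
t: 2.2
position: [0.4749, 0.2368, 0.1979]
tool_rot: [-0.1, -2.687, -0.023]
ft_force: [0.1, 0.1, -0.3]
gripper_width: 0.0004
finger_force: 0.0
```

```bash
python3 - <<'E'
from h import *
st();print(goal([.475,.2385,.185],.45))
a=vision.capture("scene")
cv2.imwrite("pics/v2.png",cv2.resize(a[95:165,175:255,::-1],(640,560),interpolation=2))
E
```

```text
2.2 [0.4749 0.2368 0.1979] [ 0.1  0.1 -0.3] [ 0.28  0.14  1.74  0.15  1.69 -1.23]
[-0.023, 0.007, 0.046, -0.0, -0.001, 0.0]
```

View pics/v2.png

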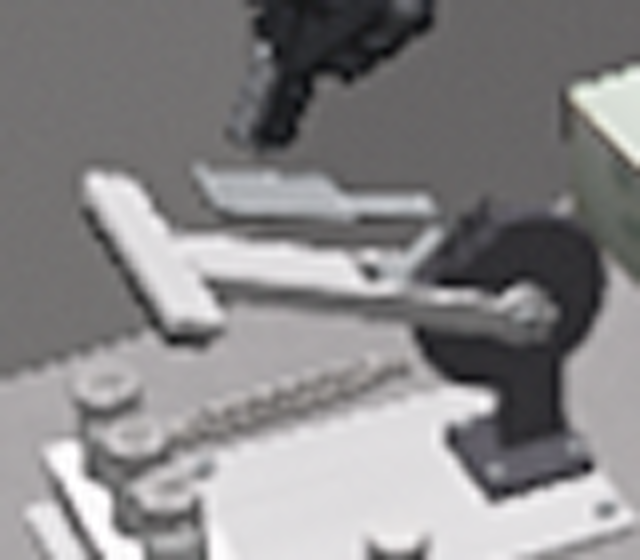

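The tip is at (258,140), just above and slightly outward of the paddle centre (275,195), and aligned across it. Next I descend to contact.

Call:
servo_tool:
  increments: [-0.014,0.004,0.029,0,0,0,-0.029,0.006,0.058,0,0,0,-0.036,0.006,0.072,0,0,0,-0.043,0.006,0.087,0,0,0,-0.043,0.006,0.087,0,0,0]

```text
t: 2.75
position: [0.4754, 0.239, 0.1745]
tool_rot: [-0.099, -2.689, -0.024]
ft_force: [-0.6, -0.5, -0.4]
gripper_width: 0.0004
finger_force: 0.0
```

```bash
python3 - <<'E'
from h import *
st();print(goal([.470,.2385,.153],.45))
E
```

```text
2.75 [0.4754 0.239  0.1745] [-0.6 -0.5 -0.4] [ 0.28  0.16  1.75  0.15  1.65 -1.23]
[-0.018, -0.004, 0.087, 0.0, -0.0, 0.0]
```

Call:
servo_tool:
  increments: [-0.004,0,0.01,0,0,0,-0.005,0,0.02,0,0,0,-0.007,0,0.03,0,0,0,-0.009,0,0.04,0,0,0,-0.009,0,0.04,0,0,0]

```text
t: 3.25
position: [0.4729, 0.2396, 0.1672]
tool_rot: [-0.098, -2.688, -0.025]
ft_force: [-4.0, 0.1, 7.7]
gripper_width: -0.0002
finger_force: 3.7
```

```bash
python3 - <<'E'
from h import *
st();print(goal([.470,.2385,.153],.45))
a=vision.capture("scene")
cv2.imwrite("pics/v3.png",cv2.resize(a[95:165,175:255,::-1],(640,560),interpolation=2))
E
```

```text
3.25 [0.4729 0.2396 0.1672] [-4.   0.1  7.7] [ 0.29  0.17  1.76  0.16  1.64 -1.24]
[-0.015, -0.005, 0.056, 0.0, -0.001, 0.001]
```

View pics/v3.png

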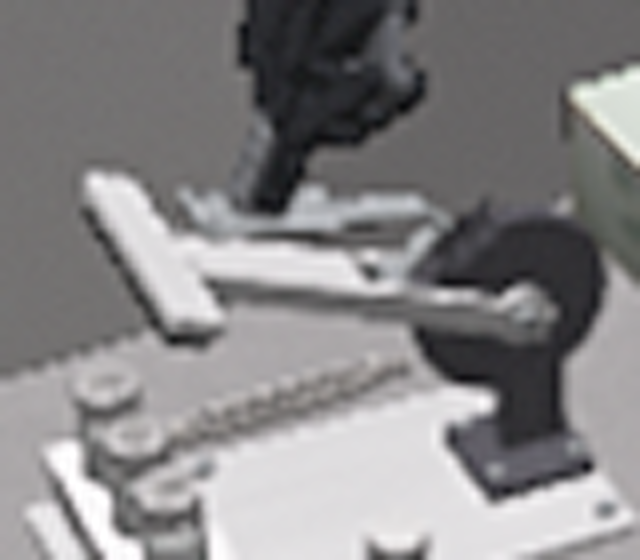

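The fingers now press the paddle near its centre at about (265,210), at 7.7 N. Next I press on, moving outward as the paddle swings.

```bash
python3 - <<'E'
from h import *
print(goal([.467,.2395,.150],.42))
E
```

```text
[-0.009, -0.002, 0.073, 0.0, -0.01, 0.001]
```

Call:
servo_tool:
  increments: [-0.001,0,0.014,0,-0.002,0,-0.003,0,0.028,0,-0.004,0,-0.005,0,0.042,0,-0.006,0,-0.007,0,0.055,0,-0.008,0,-0.007,0,0.055,0,-0.008,0]

```text
t: 3.8
position: [0.467, 0.2403, 0.1555]
tool_rot: [-0.097, -2.709, -0.024]
ft_force: [-10.2, 1.2, 14.8]
gripper_width: 0.0
finger_force: 7.0
```

```bash
python3 - <<'E'
from h import *
st();print(goal([.460,.2395,.130],.3))
a=vision.capture("scene")
cv2.imwrite("pics/v4.png",cv2.resize(a[95:165,175:255,::-1],(640,560),interpolation=2))
E
```

```text
3.8 [0.467  0.2403 0.1555] [-10.2   1.2  14.8] [ 0.29  0.15  1.79  0.15  1.6  -1.23]
[-0.018, -0.005, 0.104, 0.0, -0.042, 0.001]
```

View pics/v4.png

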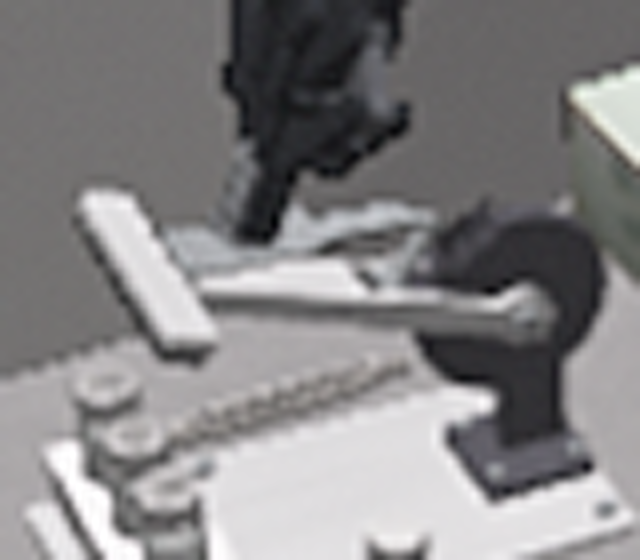

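The pawl is pressed and the arm has started down: the cross-bar's end dropped from row 180 to 195. I keep pushing, with more outward motion.

Call:
servo_tool:
  increments: [-0.003,-0.001,0.02,0,-0.008,0,-0.006,-0.002,0.04,0,-0.016,0,-0.01,-0.003,0.06,0,-0.024,0,-0.014,-0.004,0.08,0,-0.033,0,-0.018,-0.005,0.1,0,-0.042,0]

```text
t: 4.35
position: [0.4593, 0.2404, 0.1303]
tool_rot: [-0.103, -2.838, -0.021]
ft_force: [-16.3, 3.3, 16.3]
gripper_width: 0.0001
finger_force: 9.2
```

```bash
python3 - <<'E'
from h import *
st();print(goal([.452,.2395,.108],.12))
E
```

```text
4.35 [0.4593 0.2404 0.1303] [-16.3   3.3  16.3] [ 0.32  0.09  1.89  0.12  1.45 -1.21]
[0.001, -0.006, 0.094, 0.001, -0.058, 0.001]
```

Call:
servo_tool:
  increments: [0.01,-0.001,0.02,0,-0.012,0,0.015,-0.002,0.04,0,-0.024,0,0.018,-0.004,0.06,0,-0.036,0,0.02,-0.006,0.08,0,-0.048,0,0.022,-0.006,0.094,0,-0.056,0]

```text
t: 4.85
position: [0.4536, 0.2405, 0.1104]
tool_rot: [-0.111, -3.032, -0.017]
ft_force: [1.2, 3.1, 19.5]
gripper_width: 0.0002
finger_force: 8.8
```

```bash
python3 - <<'E'
from h import *
st();print(goal([.445,.2395,.098],.1))
a=vision.capture("scene")
cv2.imwrite("pics/v5.png",cv2.resize(a[95:165,175:255,::-1],(640,560),interpolation=2))
E
```

```text
4.85 [0.4536 0.2405 0.1104] [ 1.2  3.1 19.5] [ 0.36 -0.01  2.01  0.05  1.24 -1.16]
[0.029, -0.007, 0.053, 0.002, -0.002, 0.001]
```

View pics/v5.png

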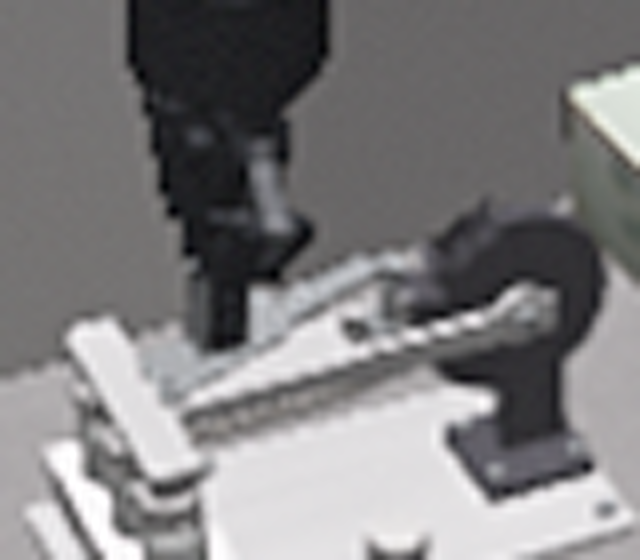

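The arm is nearly level, with the cross-bar right over the caps. One last push against the stop, then hold.

Call:
servo_tool:
  increments: [0.002,0,0.007,0,-0.006,0,0.003,0,0.014,0,-0.01,0,0.003,0,0.02,0,-0.015,0,0.003,0,0.02,0,-0.015,0,0.003,0,0.02,0,-0.015,0]

```text
t: 5.4
position: [0.4536, 0.2407, 0.1095]
tool_rot: [-0.113, -3.08, -0.014]
ft_force: [-6.5, -0.2, 26.6]
gripper_width: 0.0003
finger_force: 13.5
```

It barely moved under 27 N, so it is on the stop. Release upward.

Call:
servo_tool:
  increments: [0,0,-0.02,0,0,0,0,0,-0.05,0,0,0,0,0,-0.12,0,0,0,0,0,-0.28,0,0,0,0,0,-0.45,0,0,0]

```text
t: 5.9
position: [0.456, 0.237, 0.2134]
tool_rot: [-0.113, -3.066, -0.003]
ft_force: [0.7, 0.4, 1.2]
gripper_width: -0.0001
finger_force: 0.0
```

Call:
servo_tool:
  increments: [0.1,0,-0.1,0,0,0,0.2,0,-0.15,0,0,0,0.3,0.1,-0.2,0,0,0,0.3,0.1,-0.2,0,0,0,0.3,0.1,-0.2,0,0,0]

```text
t: 6.4
position: [0.3876, 0.2678, 0.269]
tool_rot: [-0.111, -3.071, -0.005]
ft_force: [0.9, 0.1, -0.4]
gripper_width: 0.0003
finger_force: 0.0
```

```bash
python3 - <<'E'
from h import *
st()
a=vision.capture("scene")
cv2.imwrite("pics/v6.png",cv2.resize(a[95:165,175:255,::-1],(640,560),interpolation=2))
E
```

```text
6.4 [0.3876 0.2678 0.269 ] [ 0.9  0.1 -0.4] [ 0.47 -0.27  1.96  0.04  1.51 -1.03]
```

View pics/v6.png

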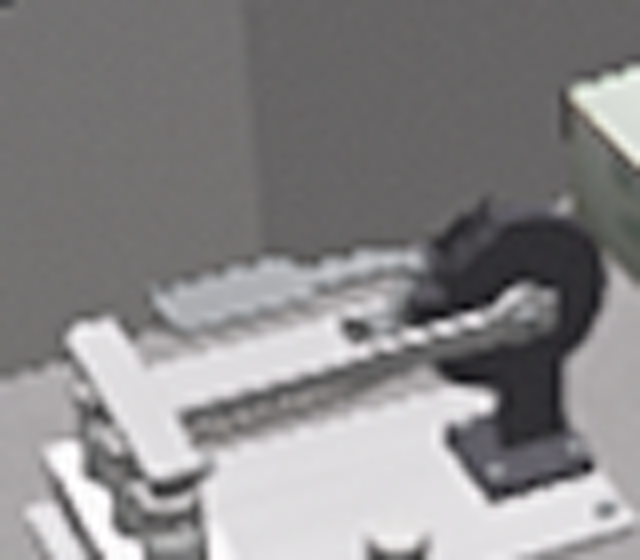

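The arm is level over the caps and the paddle has lifted clear of it, centred at about (230,290). A quick numeric check of the pawl before handing in.

```bash
python3 - <<'E'
from h import *
c=C["scene"]
R=cv2.Rodrigues(np.array([0,0,YAW]))[0]
def px(l):
    w=R@np.array(l)+[*O,0];p=cv2.projectPoints(w[None],c["rvec"],c["tvec"],c["K"],c["distortion"])[0].ravel();return ((p-[175,95])*8+4).round()
def arm(a,u,v,t):
    return [.085-(u*np.cos(t)-v*np.sin(t)),a,.09+u*np.sin(t)+v*np.cos(t)]
def pad(s,a,q,t): # s outward offset from paddle centre along face, q pawl pressed
    b=np.arctan2(37.5,62.5)-q;u,v=53+72.9*np.cos(b),2+72.9*np.sin(b)
    return arm(a,(u+s*np.cos(.32-q))/1e3,(v+s*np.sin(.32-q))/1e3,t)
for q in(0,.1,.2,.32):print(q,"centre",px(pad(0,-.0035,q,0)),"outer +y/-y",px(pad(29,.0115,q,0)),px(pad(29,-.0185,q,0)))
for t in(0,.05,.1):print(t,"bar ends",px(arm(.0485,.16,.006,t)),px(arm(-.0555,.16,.006,t)))
E
```

```text
0 centre [248. 300.] outer +y/-y [165. 278.] [192. 321.]
0.1 centre [241. 316.] outer +y/-y [157. 301.] [183. 343.]
0.2 centre [236. 332.] outer +y/-y [151. 323.] [178. 366.]
0.32 centre [232. 351.] outer +y/-y [148. 350.] [174. 392.]
0 bar ends [103. 327.] [193. 477.]
0.05 bar ends [102. 311.] [192. 460.]
0.1 bar ends [102. 294.] [193. 443.]
```

```bash
python3 -c "
from bench import ticket;print(ticket.finish_job())"
```

```text
the job is handed in; nothing more can be done
None
```

I pressed the paddle to free the ratchet, pushed the arm down onto its stop and let go, then handed the job in at about 6.5 s. The last picture showed the arm level and the pawl sprung back into the bottom notch, but the hand-in returned no verdict.

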